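Draw the spring gauge out to its mark and hold it

TASK

Unlock the spring draw gauge on the bench by pressing its pedal right down to its stop, and let the pedal come back up. Then take the crossbar handle and pull it straight out of the gauge until the pointer on the draw bar stands level with the nose of the index mark on the rail beside it; the spring pulls it back if it is let go, so finish still holding the handle there. Leave the small things lying around the gauge where they are.

Things in the scene. Friction and masses are not known exactly. Their poses are not given: they have to be found in the camera images.
- gauge: the spring draw gauge, bolted to the bench: grey base plate 295 x 250 x 10 mm with an aluminium guide block (100 x 60 mm, top 49 mm above the bench). Origin on the bench top, under the middle of the block's front face. Its -x axis, roughly toward the robot, is the pull direction; +y is the pedal's side, -y the mark's side; z up. Nothing on it is higher than 85 mm
- draw_grip (a point): middle of the crossbar handle: a steel bar 12 mm thick and 72 mm long along the gauge's y axis (16 mm balls at its ends), its centre 70 mm above the bench, carried on a post 12 mm thick. At home it stands 75 mm in front of the guide block; the draw bar and the pointer arm below it reach 42 mm above the bench, so there is room for fingertips to go 20 mm below the bar's centre in front of and behind it
- draw (a joint): how far the handle is drawn out, m: 0 = home, 0.090 = end of travel; straight along the gauge's -x axis. Locked at 0 until the lock pin is up. The spring pulls it home with 5 N at 0 and 100 N/m more (11.5 N at 65 mm)
- pointer (a point): tip of the flat pointer arm, fixed to the draw bar, that sticks out 75 mm to the gauge's -y side right below the crossbar, 32 mm above the bench; it moves with the handle. Axes parallel to the gauge's
- mark_tip (a point): tip of the nose of the index mark, a dark collar (12 x 24 mm) with a thumb screw, fixed on the rail at the gauge's -y side; the nose points at the pointer's path and the pointer passes it with a gap of about 6 mm. Axes parallel to the gauge's. The handle must be drawn 35 to 65 mm to bring the pointer level with it along the gauge's x; it differs each time
- pedal_pad (a point): middle of the top of the pedal's tread, a ribbed steel plate 50 x 46 mm, about 61 mm above the bench at rest and 34 mm when fully down. It lies 77 mm in front of the hinge and 100 mm to the +y side of the handle's line
- pedal (a joint): pedal angle, rad: 0 = up, 0.34 = down on its stop; the hinge runs along the gauge's y axis, 40 mm above the bench, level in x with the guide block's front face. Its spring needs about 6 N on the tread to start and 10 N at the stop; it springs up by itself when released
- pin (a joint): height by which the lock pin (small dark collar and knob on top of the guide block) is lifted, m: 0 = locked. A full press of the pedal lifts it about 0.013 by the pedal's tail; it stays up by itself and the handle is free from 0.010 on
- tape_roll: bystander: grey roll of tape lying flat at the gauge's -y side, 66 mm across, 24 mm high; origin at its underside
- ring_gauge: bystander: plain light ring lying flat at the gauge's +y side, 48 mm across, 14 mm high; origin at its underside. Left of it on the bench (world y from 0.15 up, x from 0.46 up) a fixed tray of wire spools stands 220 mm high: pass over it
- test_weight: bystander: small knobbed cylindrical weight, 22 mm across, 37 mm high, upright at the gauge's +y side; origin at its underside
- marker: bystander: marker pen, 146 mm long, 15 mm high, lying along y near the bench's front edge; origin at its underside

How it is judged:
On the way:
1. the pedal is pressed down to its stop by the gripper (value of joint pedal above 0.29 rad and contact force between the fingers and pedal above 1 N), for 0.1 s.
At the end, for the whole second after the job is handed in: The pointer is within 5 mm of the mark's nose along the pull direction and at rest, held there against the spring by the gripper's fingers on the handle (at least 3 N), and the pedal is up again (x of pointer in the frame of mark_tip between -0.005 and 0.005 m and contact force between the fingers and draw above 3 N and value of joint pedal below 0.06 rad and velocity of joint draw between -0.01 and 0.01 m/s); the arm keeps its last pose, push and grip.
It fails at once if a bystander object is shifted by more than 30 mm (distance of any of tape_roll, ring_gauge, test_weight, marker from where it was at the start of the episode above 0.03 m).
It also fails if it takes over 64 s, if anything falls off the work surface, if the arm or the gripper's body presses on something with over 40 N, if the wrist force passes 120 N, or if a joint passes its speed limit or range.

ROBOT

A 7-joint arm with a two-finger parallel gripper is mounted at the origin on a cart in front of the work surface, level with it; the furniture and walls round the work are solid. World frame = base frame: x ahead of the robot, y to its left, z up, the work surface at z = 0. Lengths are in m, angles in rad, forces in N, time in s.
With the tool pointing down it reaches from about 0.4 to 0.85 m from the base axis. Payload 4.5 kg.
Tool frame: the origin (TCP) lies at the very end of the fingers, on their centre line; the grasp point (between the pads) lies 19 mm behind it; z points along the fingers, y is the line along which they close (so a half turn about z gives the same grasp; the last joint's range is limited). The gripper opens to 88 mm and grips with 3 to 60 N. Pads are 18 mm wide; open, the fingers measure 123 mm over their backs; the gripper's body (75 mm by 187 mm) begins 45 mm behind the grasp point.
Start: joints at [-1.131, 0.689, -0.195, 1.565, 0.157, 0.902, -0.215], TCP at [0.247, 0.574, 0.239] pointing down, gripper open.
Joint ranges: [-3.01, 3.01], [-0.46, 2.08], [-1.47, 1.51], [0.13, 2.56], [-1, 4.14], [0.04, 2.09], [-2.66, 2.66]. Speed limits (rad/s): [2.57, 2.57, 3.14, 3.14, 3.14, 3.14, 3.14].

INTERFACE

Orientations are given as a unit quaternion [x, y, z, w].
In Python, from plant import r gives the robot as it stands. The module is installed in compiled form; this text tells all that it offers.
- The arm moves only by the tool step_arm, never from a script. Its argument "increments" is a list of rows, each a list of 2 entries, a list of its own where there are three numbers: the shift along the world's x, y, z in cm, then the turn, a rotation vector about the world's x, y, z in degrees. A call has exactly 10 rows; each row shifts and turns the commanded pose from where the row before left it; what a row does not reach is not made up. A row lasts 1/10 s, in which the tool goes at most 50 mm and 8.59 degrees, less where a joint would pass 70% of its speed; a pose out of reach is approached as far as the arm can. A call is refused whole if a number of a shift passes 5 or a number of a turn 8.59, either way. A call with a gripper value outside its range is refused whole. "fingers" is the opening, from 0 (shut) to 1 (fully open), set as the call begins (left out, the last holds). The fingers move at their own pace and stop on an object; "grip_force" is the grip in N (left out, the last holds). Time passes only in rows, so rows that do not move let the fingers close, or fill a call up. It gives the time, the measured TCP pose, the force, the opening and the grip force at its end, in the units of the state.
- r.get_state(): the state, without advancing time (a new reading comes with each control period).
- r.snapshot(name): name is "scene" or "side" or "wrist"; returns (picture, depth): 384x512x3 uint8, red, green, blue; 384x512 float32, m along the optical axis (not along the pixel's ray), 0 where there is no reading.
- r.calibration(name): a dict with "fov_y" (degrees; the focal length in pixels is half the picture's height over the tangent of half this angle, whatever the lens; pixels are square), "cx", "cy" (the principal point, pixels), "R" (3x3) and "t" (3): a world point X has camera coordinates R X + t. Camera axes: x right, y down, z forward; pixel columns grow to the right and rows downward; lengths in m; the calibration is good to about 2 mm. The wrist camera is an equidistant fisheye: a pixel r from the principal point sees the ray r / f radians off the axis. A picture is of the moment at which its call begins: read the wrist's pose just before it. calibration takes no time and is no camera call; for the wrist camera it gives the pose at the moment of the call.
- r.finish_job(): hands the job in; it is judged then, once.
The state is a dict: "clock": time; "q": joint angles; "qd": joint speeds; "joint_torque": joint torques, N m; "tool_pos": TCP position; "eef_rot": TCP orientation; "contact_force": force on the tool from outside, world axes, zero at the start; "moment": the same for the moment, N m; "opening": opening from 0.0 (shut) to 1.0 (fully open); "finger_force": force on a finger pad.
Only numpy, scipy, OpenCV 4.12 (cv2) and the standard library are available. Lean on these libraries where they do the work, as an engineer would, in place of code of your own. Each camera call takes 0.05 s, during which the arm holds its last target. There are 200 camera calls.

## Working session

There is one attempt and no reset: what is moved stays moved. The work goes in short steps, Python scripts to look and compute and a tool call to move; the robot and the scene stay as the last step left them, time stands still between calls to the robot, and variables do not carry over. Pictures are saved under pics/ and viewed, at most 10 in all, crops included, and the job is handed in when it is done.

Besides the shell and the picture viewer there is one more tool, called as a command line: name --argument value ..., lists and objects as JSON in quotes. step_arm: Moves the arm, as the interface text tells. Its arguments: {"type":"object","properties":{"increments":{"type":"array","items":{"type":"array"}},"fingers":{"type":"number"},"grip_force":{"type":"number"}},"required":["increments"]}

```bash
mkdir -p pics; cat > h.py <<'E'
import numpy as np, cv2
from plant import r
def f(c): return 192/np.tan(np.radians(c['fov_y'])/2)
def pts(c,d):
    v,u=np.mgrid[0:384,0:512]; F=f(c)
    P=np.stack([(u-c['cx'])/F*d,(v-c['cy'])/F*d,d],-1)
    return (P-c['t'])@c['R']
E
python3 - <<'E'
from h import *
s=r.get_state();print({k:np.round(v,3).tolist() for k,v in s.items()})
for n in ['scene','side']:
    p,d=r.snapshot(n);c=r.calibration(n);np.savez('%s0.npz'%n,p=p,d=d)
    print(n,c['fov_y'],c['cx'],c['cy'],np.round(-c['R'].T@c['t'],3))
    cv2.imwrite('pics/%s0.png'%n,cv2.resize(p[...,::-1],(800,600)))
E
```

```text
{'clock': 0.0, 'q': [-1.131, 0.69, -0.195, 1.566, 0.157, 0.902, -0.215], 'qd': [0.0, 0.0, 0.0, -0.001, 0.002, -0.001, 0.001], 'joint_torque': [-0.001, -52.754, -1.267, -15.343, -0.053, 0.006, 0.0], 'tool_pos': [0.247, 0.574, 0.238], 'eef_rot': [0.201, 0.98, -0.001, -0.0], 'contact_force': [0.915, -0.158, -1.028], 'moment': [0.014, 0.027, 0.002], 'finger_force': 0.0, 'opening': 1.001}
scene 56.827788289499196 259.8687768932234 190.71374588126093 [ 0.026 -0.01   0.771]
side 43.47419600096044 255.04294803345192 194.1976151484558 [0.163 0.417 0.664]
```

View pics/scene0.png

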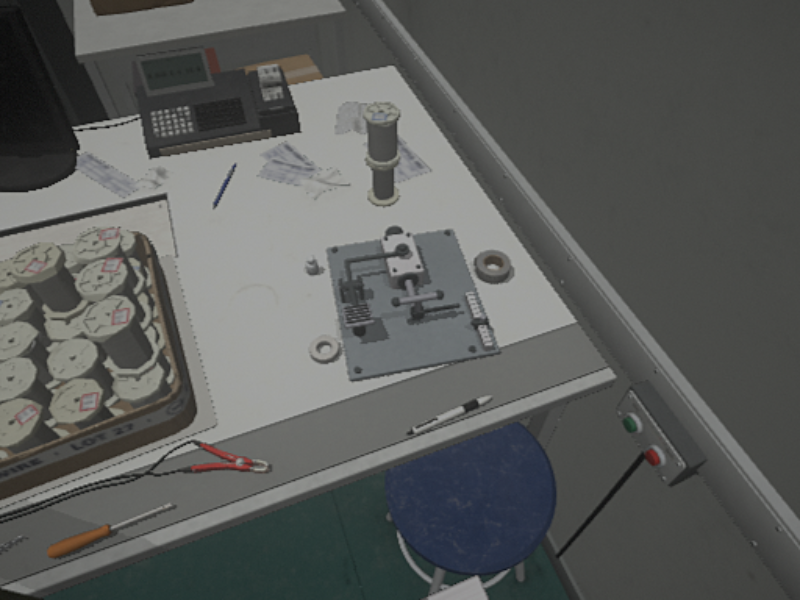

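View pics/side0.png

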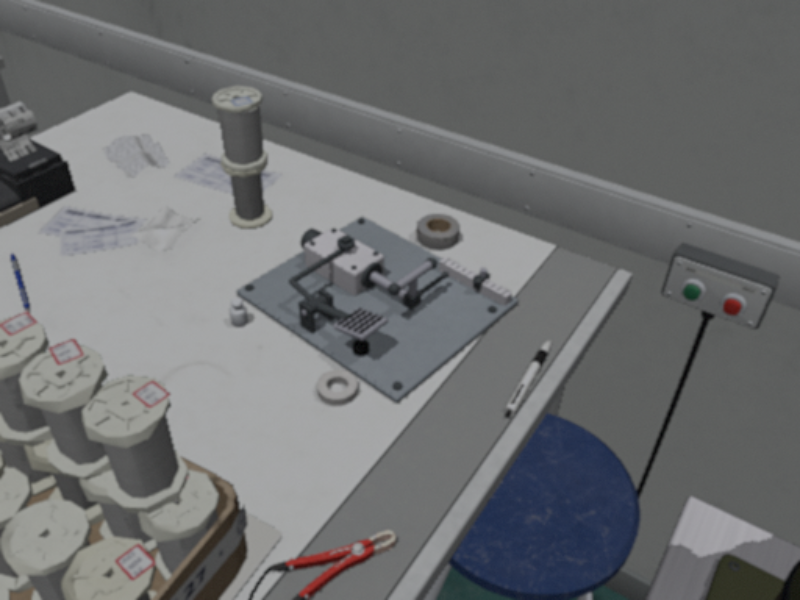

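The scene view (800x600) shows the plate with corners near (327,246), (460,231), (497,352) and (349,377). The crossbar balls are at (396,301) and (441,295), the tread at (358,314), the pointer tip at (458,306) and the mark at (480,324). The side view agrees.

```bash
cat >> h.py <<'E'
def ray(c,u,v,z):
    F=f(c); o=-c['R'].T@c['t']; k=c['R'].T@np.array([(u-c['cx'])/F,(v-c['cy'])/F,1]); return o+k*(z-o[2])/k[2]
E
python3 - <<'E'
from h import *
for n,L in [('scene',dict(c1=(327,246,.01),c2=(460,231,.01),c3=(497,352,.01),c4=(349,377,.01),b1=(396,301,.07),b2=(441,295,.07),pad=(358,314,.061),ptr=(458,306,.032),mark=(480,324,.032))),
 ('side',dict(c1=(240,294,.01),c2=(362,219,.01),c3=(517,300,.01),c4=(398,400,.01),b1=(397,292,.07),b2=(434,264,.07),pad=(360,322,.061),ptr=(475,268,.032),mark=(481,278,.032)))]:
    c=r.calibration(n); print(n)
    for k,(u,v,z) in L.items(): print(k,ray(c,u*.64,v*.64,z).round(4))
a=np.load('scene0.npz')['p'][140:250,205:325,::-1]; b=np.load('side0.npz')['p'][135:260,150:335,::-1]
cv2.imwrite('pics/cs.png',cv2.resize(a,None,fx=5,fy=5,interpolation=2))
cv2.imwrite('pics/cd.png',cv2.resize(b,None,fx=4,fy=4,interpolation=2))
E
```

```text
scene
c1 [ 0.764  -0.1386  0.01  ]
c2 [ 0.711  -0.3916  0.01  ]
c3 [ 0.4344 -0.3313  0.01  ]
c4 [ 0.4758 -0.0917  0.01  ]
b1 [ 0.5479 -0.1983  0.07  ]
b2 [ 0.5335 -0.2711  0.07  ]
pad [ 0.5514 -0.1346  0.061 ]
ptr [ 0.5288 -0.3026  0.032 ]
mark [ 0.4817 -0.3209  0.032 ]
side
c1 [ 0.7529 -0.1323  0.01  ]
c2 [ 0.7201 -0.3731  0.01  ]
c3 [ 0.4364 -0.3328  0.01  ]
c4 [ 0.472  -0.0903  0.01  ]
b1 [ 0.5417 -0.1938  0.07  ]
b2 [ 0.5329 -0.2688  0.07  ]
pad [ 0.5536 -0.1306  0.061 ]
ptr [ 0.5054 -0.3368  0.032 ]
mark [ 0.4881 -0.3219  0.032 ]
```

View pics/cs.png

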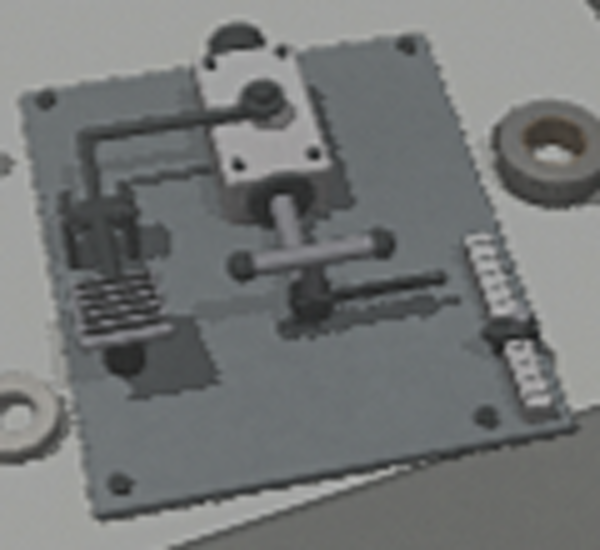

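View pics/cd.png

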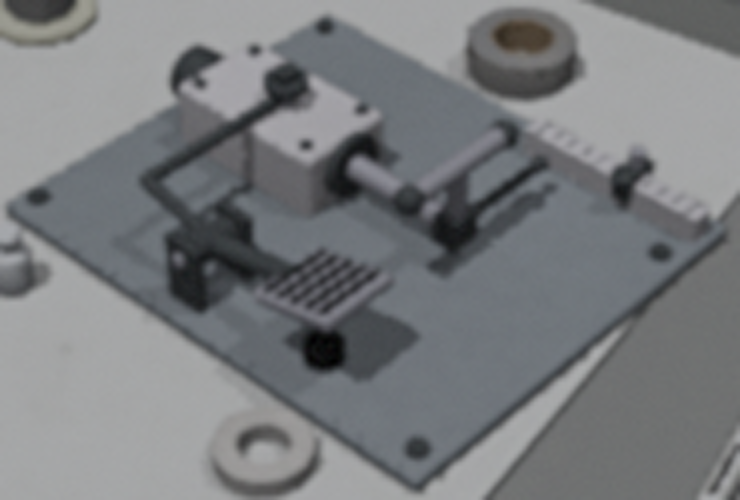

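Scene crop: balls at (241,264) and (380,243), pointer tip (443,277), mark nose about (484,334), tread corners about (75,285), (155,275), (172,328) and (84,345). Side crop: balls (408,200) and (510,132), pointer tip (545,163), mark nose about (612,186). Triangulating these next.

```bash
cat >> h.py <<'E'
def tri(cs,uv):
    A=[];b=[]
    for c,(u,v) in zip(cs,uv):
        o=-c['R'].T@c['t'];F=f(c);k=c['R'].T@np.array([(u-c['cx'])/F,(v-c['cy'])/F,1]);k/=np.linalg.norm(k)
        M=np.eye(3)-np.outer(k,k);A.append(M);b.append(M@o)
    x,*_=np.linalg.lstsq(np.vstack(A),np.hstack(b),rcond=None);return x
E
python3 - <<'E'
from h import *
a=r.calibration('scene');b=r.calibration('side')
L=dict(b1=((241,264),(408,200),.07),b2=((380,243),(510,132),.07),ptr=((443,277),(545,163),.032),mark=((484,334),(612,186),.032),pad=((121,308),(325,287),.061),
 c1=((22,93),(10,207),.01),c2=((425,35),(330,14),.01),c3=((575,428),(727,230),.01),c4=((97,517),(420,487),.01),pin=((263,95),(286,82),.07))
for k,(p,q,z) in L.items():
    p=(205+p[0]/5,140+p[1]/5);q=(150+q[0]/4,135+q[1]/4)
    print(k,tri((a,b),(p,q)).round(4),ray(a,*p,z).round(4),ray(b,*q,z).round(4))
E
```

```text
b1 [ 0.5492 -0.1981  0.0681] [ 0.5477 -0.1976  0.07  ] [ 0.5482 -0.1963  0.07  ]
b2 [ 0.5327 -0.2671  0.0735] [ 0.5352 -0.2684  0.07  ] [ 0.535  -0.2712  0.07  ]
ptr [ 0.5312 -0.3053  0.0296] [ 0.5297 -0.3044  0.032 ] [ 0.5296 -0.3024  0.032 ]
mark [ 0.4928 -0.3112  0.0263] [ 0.4882 -0.3086  0.032 ] [ 0.4908 -0.3054  0.032 ]
pad [ 0.5547 -0.1353  0.0547] [ 0.5495 -0.1342  0.061 ] [ 0.5512 -0.1299  0.061 ]
c1 [ 0.7623 -0.1382  0.006 ] [ 0.7593 -0.1376  0.01  ] [ 0.7579 -0.1345  0.01  ]
c2 [ 0.7235 -0.3826  0.007 ] [ 0.719  -0.3806  0.01  ] [ 0.7226 -0.38    0.01  ]
c3 [ 0.4357 -0.3382  0.0044] [ 0.4317 -0.3355  0.01  ] [ 0.4342 -0.3323  0.01  ]
c4 [ 0.4728 -0.093   0.0046] [ 0.4692 -0.0923  0.01  ] [ 0.4706 -0.089   0.01  ]
pin [ 0.6626 -0.2533  0.0597] [ 0.6534 -0.2498  0.07  ] [ 0.654  -0.2419  0.07  ]
```

step_arm --increments '[[[1.5,-3.5,1.2],[0,0,-3.8]],[[1.5,-3.5,1.2],[0,0,-3.8]],[[1.5,-3.5,1.2],[0,0,-3.8]],[[1.5,-3.5,1.2],[0,0,-3.8]],[[1.5,-3.5,1.2],[0,0,-3.8]],[[1.5,-3.5,0],[0,0,-3.8]],[[1.5,-3.5,0],[0,0,-3.8]],[[1.5,-3.5,0],[0,0,-3.8]],[[1.5,-3.5,0],[0,0,-3.8]],[[1.5,-3.5,0],[0,0,-3.8]]]' --fingers 0

```text
clock: 1.1
tool_pos: [0.3969, 0.2227, 0.2986]
eef_rot: [0.511, 0.86, -0.0, -0.0]
contact_force: [-0.6, -0.4, -0.1]
opening: 0.117
finger_force: 0.0
```

step_arm --increments '[[[1.5,-3.5,0],[0,0,-3.8]],[[1.5,-3.5,0],[0,0,-3.8]],[[1.5,-3.5,0],[0,0,-3.8]],[[1.5,-3.5,0],[0,0,-3.8]],[[1.5,-3.5,0],[0,0,-3.8]],[[1.5,-3.5,0],[0,0,-3.8]],[[1.5,-3.5,0],[0,0,-3.8]],[[1.5,-3.5,-1],[0,0,-3.8]],[[1.5,-3.5,-2],[0,0,-3.8]],[[1.5,-3.5,-2],[0,0,-3.5]]]'

```text
clock: 2.1
tool_pos: [0.5472, -0.127, 0.2481]
eef_rot: [0.761, 0.649, 0.0, 0.0]
contact_force: [1.3, 0.7, 0.5]
opening: 0.004
finger_force: 0.0
```

```bash
python3 - <<'E'
from h import *
c=r.calibration('wrist');p,d=r.snapshot('wrist');np.savez('w1.npz',p=p,**c)
print({k:np.round(v,3) for k,v in c.items()})
cv2.imwrite('pics/w1.png',cv2.resize(p[...,::-1],(800,600),interpolation=2))
E
```

```text
{'fov_y': np.float64(65.706), 'cx': np.float64(256.968), 'cy': np.float64(191.28), 'R': array([[ 0.987, -0.158, -0.001],
       [-0.151, -0.949,  0.276],
       [-0.044, -0.272, -0.961]]), 't': array([-0.56 , -0.078,  0.389])}
```

View pics/w1.png

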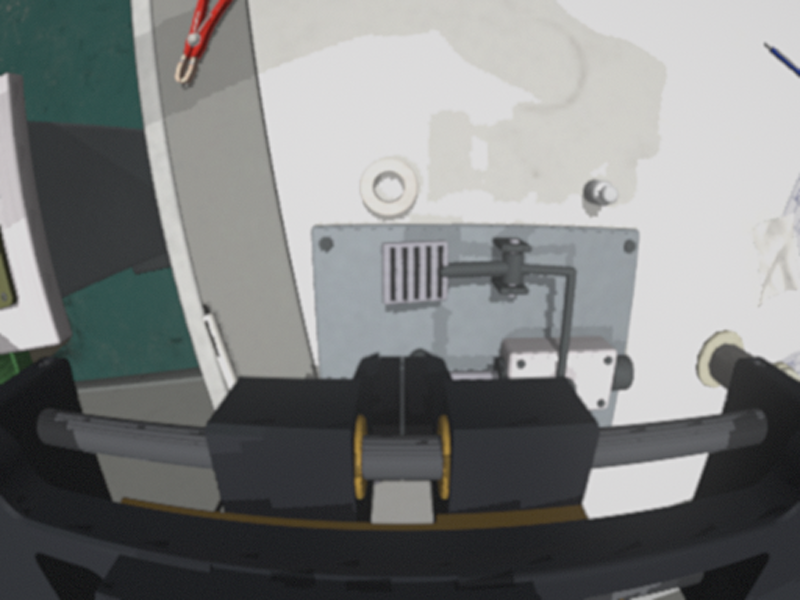

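```bash
cat >> h.py <<'E'
def wray(c,u,v,z):
    F=f(c); x,y=u-c['cx'],v-c['cy']; q=np.hypot(x,y); th=q/F
    k=c['R'].T@np.array([np.sin(th)*x/q,np.sin(th)*y/q,np.cos(th)]); o=-c['R'].T@c['t']; return o+k*(z-o[2])/k[2]
E
python3 - <<'E'
from h import *
c=dict(np.load('w1.npz')); print('cam',-c['R'].T@c['t'])
for k,u,v,z in [('pad',415,273,.061),('e1',313,228,.01),('e2',638,229,.01)]: print(k,wray(c,u*.64,v*.64,z).round(4))
E
```

```text
cam [ 0.55844814 -0.056628    0.39504332]
pad [ 0.556  -0.1332  0.061 ]
e1 [ 0.4768 -0.0926  0.01  ]
e2 [ 0.7635 -0.1343  0.01  ]
```

step_arm --increments '[[[0.7,-0.6,-2],[0,0,0]],[[0,0,-2],[0,0,0]],[[0,0,-2],[0,0,0]],[[0,0,-2],[0,0,0]],[[0,0,-2],[0,0,0]],[[0,0,-2],[0,0,0]],[[0,0,-2],[0,0,0]],[[0,0,-2],[0,0,0]],[[0,0,-1.5],[0,0,0]],[[0,0,-0.3],[0,0,0]]]'

```text
clock: 3.15
tool_pos: [0.5525, -0.1312, 0.0691]
eef_rot: [0.76, 0.65, -0.001, -0.001]
contact_force: [0.1, -0.4, 0.4]
opening: 0.003
finger_force: 0.0
```

step_arm --increments '[[[0,0,-0.5],[0,0,0]],[[0,0,-0.5],[0,0,0]],[[0,0,-0.5],[0,0,0]],[[0,0,-0.5],[0,0,0]],[[0,0,-0.4],[0,0,0]],[[0,0,-0.4],[0,0,0]],[[0,0,-0.3],[0,0,0]],[[0,0,-0.3],[0,0,0]],[[0,0,0],[0,0,0]],[[0,0,0],[0,0,0]]]'

```text
clock: 4.15
tool_pos: [0.5514, -0.1315, 0.0375]
eef_rot: [0.76, 0.65, -0.001, -0.002]
contact_force: [-4.6, 0.9, 7.3]
opening: 0.006
finger_force: 4.0
```

Not yet at the stop; pressing on gently.

step_arm --increments '[[[0,0,-0.2],[0,0,0]],[[0,0,-0.2],[0,0,0]],[[0,0,-0.2],[0,0,0]],[[0,0,-0.1],[0,0,0]],[[0,0,-0.1],[0,0,0]],[[0,0,0],[0,0,0]],[[0,0,0],[0,0,0]],[[0,0,0],[0,0,0]],[[0,0,0],[0,0,0]],[[0,0,0],[0,0,0]]]'

```text
clock: 5.15
tool_pos: [0.5517, -0.1316, 0.0333]
eef_rot: [0.76, 0.65, -0.0, -0.001]
contact_force: [-11.2, 3.5, 41.0]
opening: 0.003
finger_force: 20.3
```

step_arm --increments '[[[0,0,1],[0,0,0]],[[0,0,2],[0,0,0]],[[0,0,3],[0,0,0]],[[0,0,3],[0,0,0]],[[0,0,3],[0,0,0]],[[0,-3,3],[0,0,0]],[[-1,-4,3],[0,0,0]],[[-1,-4,2],[0,0,0]],[[-1,-4,2],[0,0,0]],[[-1,-2,0],[0,0,0]]]'

```text
clock: 6.15
tool_pos: [0.5141, -0.3068, 0.2519]
eef_rot: [0.762, 0.648, 0.0, 0.004]
contact_force: [-0.4, -0.5, 0.7]
opening: 0.002
finger_force: 0.0
```

```bash
python3 - <<'E'
from h import *
print(r.get_state()['tool_pos'])
c=r.calibration('wrist');p,d=r.snapshot('wrist');np.savez('w2.npz',p=p,**c)
cv2.imwrite('pics/w2.png',cv2.resize(p[60:310,140:450,::-1],None,fx=2.4,fy=2.4,interpolation=2))
E
```

```text
[ 0.51405728 -0.30677658  0.25194466]
```

View pics/w2.png

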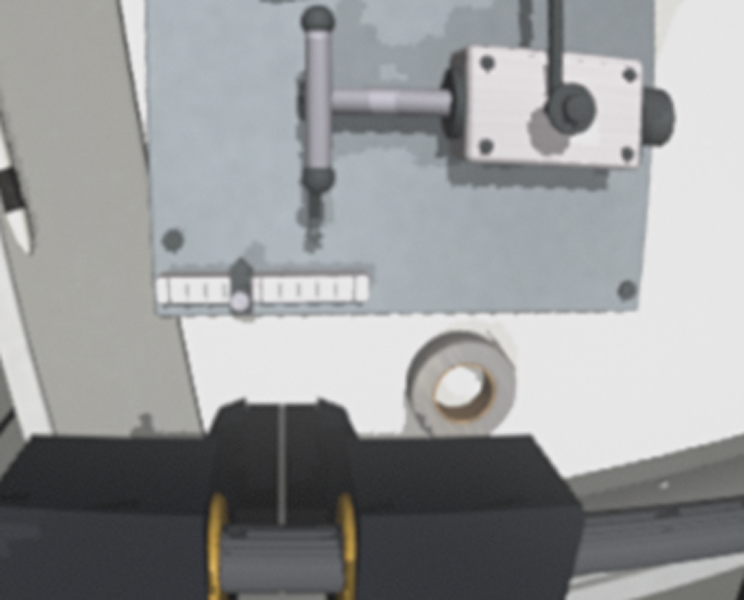

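The near view shows the nose tip at (241,260), the pointer arm ending near (314,222) with its shadow below, and the balls at (317,19) and (317,179).

```bash
python3 - <<'E'
from h import *
c=dict(np.load('w2.npz')); g=np.array([np.cos(np.radians(9)),-np.sin(np.radians(9)),0])
P={k:wray(c,140+u/2.4,60+v/2.4,z) for k,u,v,z in [('b1',317,19,.07),('b2',317,179,.07),('ptr',315,220,.032),('mark',241,260,.032),('pc1',158,316,.01),('pc2',638,312,.01)]}
for k,p in P.items(): print(k,p.round(4))
print('mid',(P['b1']+P['b2'])/2,'draw',(P['ptr']-P['mark'])@g,'bar-mark',((P['b1']+P['b2'])/2-P['mark'])@g)
p=np.load('w2.npz')['p'];cv2.imwrite('pics/w3.png',cv2.resize(p[125:195,215:315,::-1],None,fx=7,fy=7,interpolation=2))
E
```

```text
b1 [ 0.5496 -0.1958  0.07  ]
b2 [ 0.538 -0.269  0.07 ]
ptr [ 0.5353 -0.2939  0.032 ]
mark [ 0.4938 -0.3086  0.032 ]
pc1 [ 0.4392 -0.3373  0.01  ]
pc2 [ 0.728  -0.3821  0.01  ]
mid [ 0.54381089 -0.23241289  0.07      ] draw 0.038698773078575194 bar-mark 0.037477322016250564
```

View pics/w3.png

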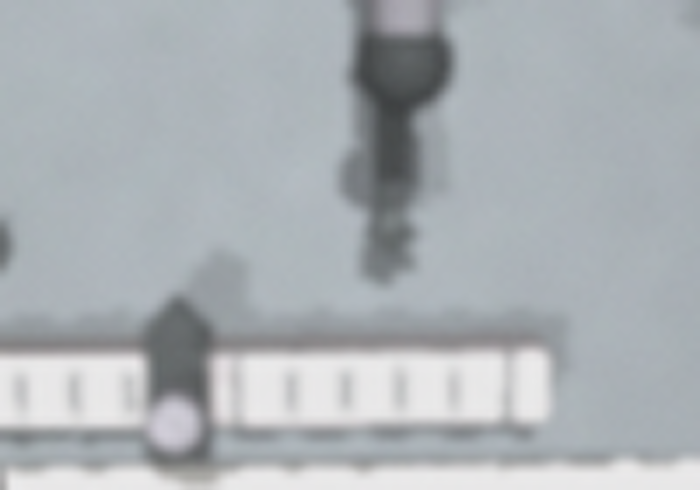

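```bash
python3 - <<'E'
from h import *
s=r.get_state();print(s['q'],s['clock'])
E
```

```text
[ 0.38480024  0.63620288  0.13793957  1.65537381 -0.1014735   0.85165492
  0.39734098] 6.2
```

step_arm --increments '[[[1,2.5,0],[0,0,0]],[[1,2.5,0],[0,0,0]],[[0.9,2.5,-1],[0,0,0]],[[0,0,-1],[0,0,0]],[[0,0,-2],[0,0,0]],[[0,0,-2],[0,0,0]],[[0,0,-2],[0,0,0]],[[0,0,-2],[0,0,0]],[[0,0,-1],[0,0,0]],[[0,0,0],[0,0,0]]]' --fingers 0.6 --grip_force 40

```text
clock: 7.2
tool_pos: [0.5418, -0.2259, 0.1369]
eef_rot: [0.76, 0.65, -0.001, -0.001]
contact_force: [0.9, -0.4, 0.9]
opening: 0.602
finger_force: 0.0
```

step_arm --increments '[[[0.1,-0.6,-1],[0,0,0]],[[0,0,-1],[0,0,0]],[[0,0,-1],[0,0,0]],[[0,0,-1],[0,0,0]],[[0,0,-1],[0,0,0]],[[0,0,-1],[0,0,0]],[[0,0,-1],[0,0,0]],[[0,0,-1],[0,0,0]],[[0,0,-0.5],[0,0,0]],[[0,0,0],[0,0,0]]]'

```text
clock: 8.2
tool_pos: [0.5434, -0.2317, 0.0523]
eef_rot: [0.76, 0.65, -0.0, -0.001]
contact_force: [-0.7, -0.3, -0.1]
opening: 0.602
finger_force: 0.0
```

step_arm --increments '[[[0,0,0],[0,0,0]],[[0,0,0],[0,0,0]],[[0,0,0],[0,0,0]],[[0,0,0],[0,0,0]],[[0,0,0],[0,0,0]],[[0,0,0],[0,0,0]],[[0,0,0],[0,0,0]],[[0,0,0],[0,0,0]],[[0,0,0],[0,0,0]],[[0,0,0],[0,0,0]]]' --fingers 0 --grip_force 40

```text
clock: 9.2
tool_pos: [0.5443, -0.232, 0.0533]
eef_rot: [0.76, 0.65, 0.0, 0.0]
contact_force: [0.4, 1.2, 0.7]
opening: 0.123
finger_force: 40.0
```

step_arm --increments '[[[-0.5,0.08,0],[0,0,0]],[[-0.5,0.08,0],[0,0,0]],[[-0.5,0.08,0],[0,0,0]],[[-0.5,0.08,0],[0,0,0]],[[-0.5,0.08,0],[0,0,0]],[[-0.5,0.08,0],[0,0,0]],[[-0.5,0.08,0],[0,0,0]],[[-0.3,0.05,0],[0,0,0]],[[0,0,0],[0,0,0]],[[0,0,0],[0,0,0]]]'

```text
clock: 10.2
tool_pos: [0.5099, -0.2267, 0.0534]
eef_rot: [0.76, 0.65, 0.002, 0.004]
contact_force: [7.6, -1.4, -5.6]
opening: 0.127
finger_force: 40.0
```

```bash
python3 - <<'E'
from h import *
ims=[]
for n,(y,x) in [('scene',(150,230)),('side',(135,230))]:
    p,d=r.snapshot(n);np.savez('%s1.npz'%n,p=p,d=d); ims.append(cv2.resize(p[y:y+90,x:x+100,::-1],None,fx=4,fy=4,interpolation=2))
cv2.imwrite('pics/e1.png',np.hstack(ims))
s=r.get_state();print(s['clock'],s['tool_pos'],s['contact_force'],s['finger_force'])
E
```

```text
10.3 [ 0.51000869 -0.22678869  0.05334788] [ 8.40004745 -1.32626948 -6.12579969] 40.00397153198719
```

View pics/e1.png

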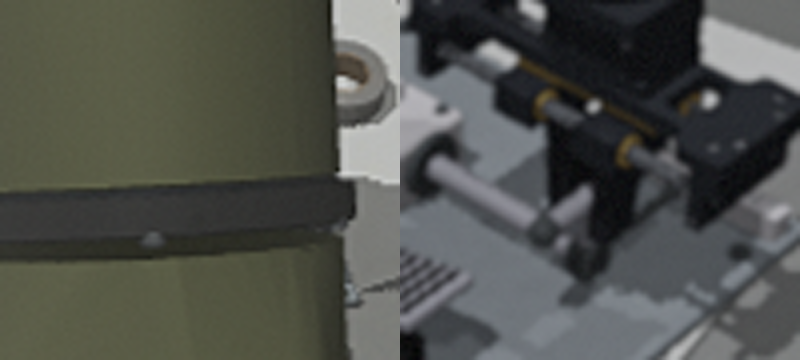

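step_arm --increments '[[[-0.15,0.02,0],[0,0,0]],[[-0.15,0.02,0],[0,0,0]],[[-0.15,0.02,0],[0,0,0]],[[0,0,0],[0,0,0]],[[0,0,0],[0,0,0]],[[0,0,0],[0,0,0]],[[0,0,0],[0,0,0]],[[0,0,0],[0,0,0]],[[0,0,0],[0,0,0]],[[0,0,0],[0,0,0]]]'

```text
clock: 11.3
tool_pos: [0.5058, -0.2262, 0.0534]
eef_rot: [0.76, 0.65, 0.002, 0.004]
contact_force: [8.1, -1.7, -6.2]
opening: 0.121
finger_force: 40.0
```

```bash
python3 - <<'E'
from h import *
s=r.get_state();print(s['clock'],s['tool_pos'],s['contact_force'],s['finger_force'])
d=s['tool_pos']-np.array([.5443,-.232,.0533]);print(d[0]*.988-d[1]*.156)
c=r.calibration('side')
for u,v in [(252,185),(265,193)]: print(ray(c,u,v,.07))
p,_=r.snapshot('side');cv2.imwrite('pics/f1.png',cv2.resize(p[135:260,150:335,::-1],None,fx=4,fy=4,interpolation=2))
p,_=r.snapshot('wrist');cv2.imwrite('pics/f2.png',p[...,::-1])
E
```

```text
11.3 [ 0.505828   -0.22615456  0.05336158] [ 8.1488543  -1.71117242 -6.20077607] 40.00379651784897
-0.03892222635455322
[ 0.54819137 -0.19628769  0.07      ]
[ 0.51457953 -0.19011485  0.07      ]
```

View pics/f1.png

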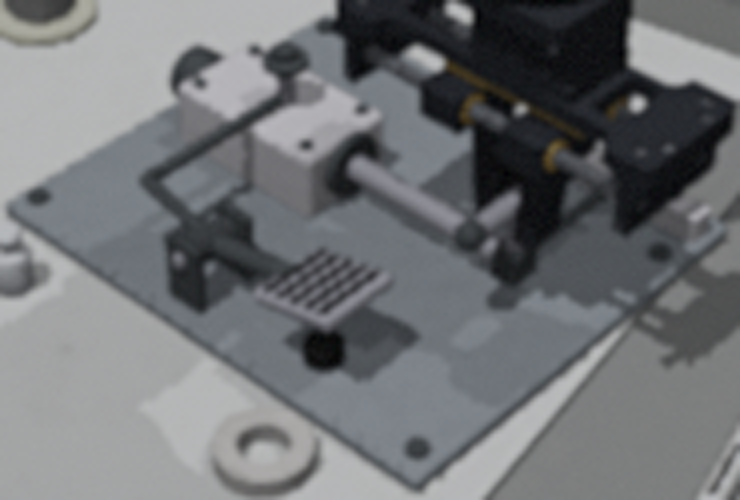

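The side view shows the pedal up, the pin raised and the near ball moved from (408,200) to (470,235). That is about 39 mm of draw, matching the tool reading of 38.9 mm. Handing in.

```bash
python3 -c "
from plant import r
print(r.finish_job())"
```

```text
the job is handed in; nothing more can be done
None
```

I pressed the pedal to its stop and let it come back up, then pulled the handle out 38.9 mm and handed in with it still gripped. I had measured the mark at about 39 mm but could not see it past the gripper in the last pictures I viewed, and the hand-in gave no verdict.

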